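# Cover the flexure sensor and fire one capture with the guarded foot switch

## Robot

A 7-joint arm with a two-finger parallel gripper is mounted at the origin on the work surface. World frame = base frame: x ahead of the robot, y to its left, z up, the work surface at z = 0. Lengths are in m, angles in rad, forces in N, time in s.
With the tool pointing down it reaches from about 0.35 to 0.9 m from the base axis. Payload 19.9 kg.
Tool frame: the origin (TCP) lies midway between the tips of the shut fingers; the grasp point (between the pads) lies 19 mm behind it (env.grip_depth is the distance from the TCP to the grasp point, in m); z points along the fingers, y is the line along which they close (so a half turn about z gives the same grasp; the last joint's range is limited). The gripper opens to 85 mm and grips with 20 to 120 N. Pads are 22 mm wide; open, the fingers measure 114 mm over their backs; the gripper's body (76 mm by 85 mm) begins 54 mm behind the grasp point. The pads swing forward as they close: fully open they stand 13 mm farther back than shut.
Start: joints at [-1.202, 0.417, -0.01, 1.614, 0.005, 1.111, -0.053], TCP at [0.249, 0.573, 0.231] pointing down, gripper open.
Joint ranges: [-2.81, 2.81], [-0.39, 2.02], [-1.27, 1.25], [0.06, 2.57], [-1.19, 4.33], [0.19, 2], [-2.82, 2.82]. Speed limits (rad/s): [1.89, 1.89, 2.39, 2.39, 3.01, 3.01, 3.01].

## Interface

Orientations are given as a unit quaternion [x, y, z, w].
In Python, from rig import env gives the robot as it stands.
- The arm moves only by the tool move_arm, never from a script. Its argument "steps" is a list of rows, each a list of 7 numbers: the shift along the tool's x, y, z each as a share of 1 m, from -1 to 1, then the turn, a rotation vector about the tool's x, y, z each as a share of pi rad, from -1 to 1, then the opening in per cent of the stroke, from 0 (shut) to 100 (fully open). In form: [[tx, ty, tz, wx, wy, wz, grip], ...]. A call has exactly 5 rows; each row is the pose to reach, as a shift and turn from the pose commanded when the call began, along the tool's axes at that moment, turning the shorter way round; what a row does not reach only later rows make up. A row lasts 1/8 s, in which the tool goes at most 62.5 mm and 10.7 degrees, less where a joint would pass 70% of its speed; a pose out of reach is approached as far as the arm can. A call with a number of a shift or a turn outside -1 to 1 is refused whole. A call with a gripper value outside its range is refused whole. The fingers move at their own pace and stop on an object; "grip_force" is the grip in N (left out, the last holds). Time passes only in rows, so rows that repeat a pose let the fingers close, or fill a call up. It gives the time, the measured TCP pose, the force, the opening and the grip force at its end, in the units of the state.
- env.sense(): the state, without advancing time (a new reading comes with each control period).
- env.snapshot(name): name is "side" or "top"; returns a dict with "color" (420x560x3 uint8, red, green, blue), "fx", "fy", "cx", "cy" (pixels), "pose" (4x4, takes a point from camera to world coordinates). Camera axes: x right, y down, z forward; pixel columns grow to the right and rows downward; lengths in m; the calibration is good to about 2 mm. A picture is of the moment at which its call begins. There is no depth.
- env.finish_job(): hands the job in; it is judged then, once.
Trained networks look in a picture, given as the dict that the camera call returned (one of the last four; its "shot" number tells which), for a name from the list of things; names that differ only in an ending like _2 or _b are one class to them, and where a whole thing is asked for, a point or a joint stands for the part that bears it (a point fixed in the world has none). Each returns a list of dicts, best first, with "confidence" (0 to 1); they miss things now and then, are a little off and sometimes report something else, mostly with a low value. They report only what shows in the picture. A call takes as long as a camera call.
- env.find_in(picture, thing): "bbox" ([centre column, centre row, width, height] in pixels, round what is visible of it).
- env.regions_of(picture, thing): "region" (420x560 bool, what is visible of it) and "bbox" ([centre column, centre row, width, height] in pixels, round what is visible of it).
- env.spot_point(picture, thing): "centre" ([column, row] in pixels: a listed point, or the origin of a listed thing).
The state is a dict: "clock": time; "joint_pos": joint angles; "dq": joint speeds; "effort": joint torques, N m; "eef_pos": TCP position; "ee_rot": TCP orientation; "wrist_force": force on the tool from outside, world axes, zero at the start; "ft_torque": the same for the moment, N m; "width": finger opening in m; "grip_force": force on a finger pad.
Only numpy, scipy, OpenCV 4.12 (cv2) and the standard library are available. Lean on these libraries where they do the work, as an engineer would, in place of code of your own. Each camera call takes 0.05 s, during which the arm holds its last target. There are 200 camera calls.

## Task

Take a draught-free reading of the flexure sensor: lift the clear cover by its handle and lower it gently over the sensor, without touching it, until the cover sits flat on the black plate with its cable notch over the coax socket, and let go. Only then fire the capture with the foot switch: with the gripper, press the pedal under its guard right down until you feel it on its stop, hold it there for a good second without leaning on it hard or shoving the switch along the table, and let it come all the way up again. Leave the other things on the table where they are.

Things in the scene. Friction and masses are not known exactly. Their poses are not given: they have to be found in the camera images.
- demo: The sensor demonstrator, fixed: a black plate 170 x 170 x 14 mm on four aluminium legs, plate top 62 mm above the table, the origin on the table under its centre. On the plate lies a central grey plinth 106 x 106 x 8 mm, which the cover fits over with 5 mm of play on each side. A coax socket (13 mm thick, axis 80 mm above the table) points along +x of the body from the plinth to 80 mm from the centre.
- demo_seat (a point): Centre of the plate's top face (62 mm above the table), where the cover must stand, axes as the demonstrator's: +x is the side of the coax socket.
- sensor: The delicate flexure sensor fixed on the plinth: pinkish frame and metal block, 44 x 50 mm and 70 mm tall; origin at the centre of its underside, on the plinth (70 mm above the table); its top is 140 mm above the table.
- cover_handle (a point): Centre of the steel bar handle of the loose clear cover. The cover is a box open below, 124 x 124 x 112 mm, walls 4 mm, about 0.45 kg. The bar is 12 mm thick and 92 mm long, lies along the cover's y, its axis 30 mm above the cover's top and 142 mm above the cover's bottom rim, on two posts 80 mm apart. In the +x wall, at the rim, is the cable notch, 30 mm wide and 34 mm high. z is up when the cover stands upright. At the start the cover stands on the table.
- footswitch: The guarded foot switch, loose, about 1.6 kg: a grey base 200 (x) x 140 (y) mm with a bridge-shaped hood (two sides and a roof) over its rear half, open towards -x. Origin on the table under the base's centre. The hood is 132 mm wide inside and covers x from -10 to +100 mm, its roof falling from 152 mm at the front lip to 120 mm at the back. Side rails 34 mm high run in front of the hood. The back is closed only up to 50 mm.
- hood_lip (a point): Middle of the top edge of the hood's front lip, 152 mm above the table; axes as the foot switch's. The lip is an 8 mm round bar across the full width.
- pedal_hinge (a point): Middle of the pedal's hinge axis (along the foot switch's y), 24 mm above the table and 70 mm in front of the hood's lip. The pedal is 100 mm wide and 150 mm long and at rest rises at 16 degrees from the hinge towards +x, into the hood.
- pedal (a joint): Angle of the spring pedal: 0 rad up at rest, 0.24 rad fully down on its hard stop. Its spring pushes it up with about 0.5 N m at rest and 1.0 N m at the stop, about the hinge: 90 mm from the hinge that is 6 N to start and 11 N on reaching the stop, nearer the hinge more, and fingers that rub along the rubber tread feel up to half as much again. On the stop the force climbs steeply.
- pedal_pad (a point): Point on top of the pedal's rubber tread, on its centre line, 90 mm along the pedal from its hinge and 15 mm inside the hood's lip; it moves with the pedal and sinks about 21 mm on the way to the stop. At rest 55 mm above the table.

How it is judged:
On the way, in this order (a step that is already met when the one before it is completed fails the run):
1. the cover sits fully on the plate over the sensor and is let go (horizontal distance between cover_handle and demo_seat below 0.009 m and z of cover_handle in the frame of demo_seat between 0.137 and 0.145 m and angle between the x axis of cover_handle and the x axis of demo, either way round below 0.12 rad and angle between cover_handle's own z axis and vertical below 0.03 rad and contact force between the fingers and cover below 0.2 N), for 0.2 s.
2. with the cover on, the gripper holds the pedal on its stop (over 0.228 rad) for 0.8 s (horizontal distance between cover_handle and demo_seat below 0.009 m and z of cover_handle in the frame of demo_seat between 0.137 and 0.145 m and angle between the x axis of cover_handle and the x axis of demo, either way round below 0.12 rad and angle between cover_handle's own z axis and vertical below 0.03 rad and value of joint pedal above 0.228 rad and contact force between the fingers and footswitch above 2 N), for 0.8 s.
At the end, for the whole second after the job is handed in: The cover stands flat on the plate: its centre within 9 mm of the plate's centre, turned within 0.12 rad, tilted under 0.03 rad, its rim on the plate within 3 mm. The pedal is up again (under 0.02 rad), and the foot switch stands within 30 mm of where it was (horizontal distance between cover_handle and demo_seat below 0.009 m and z of cover_handle in the frame of demo_seat between 0.137 and 0.145 m and angle between the x axis of cover_handle and the x axis of demo, either way round below 0.12 rad and angle between cover_handle's own z axis and vertical below 0.03 rad and value of joint pedal below 0.02 rad and distance of footswitch from where it was at the start of the episode below 0.03 m and linear speed of cover below 0.02 m/s); the robot touches nothing.
It fails at once if the pedal is pressed (over 0.12 rad) while the cover is not on (value of joint pedal above 0.12 rad and not (horizontal distance between cover_handle and demo_seat below 0.009 m and z of cover_handle in the frame of demo_seat between 0.137 and 0.145 m and angle between the x axis of cover_handle and the x axis of demo, either way round below 0.12 rad and angle between cover_handle's own z axis and vertical below 0.03 rad)).
It fails at once if the foot switch is leaned on with more than 75 N (contact force between any of the fingers, the arm and footswitch above 75 N).
It fails at once if the cover or the robot touches the sensor (contact force between any of cover, the fingers, the arm and sensor above 1 N).
It fails at once if the cover is dropped (falls free faster than 0.35 m/s, some 6 mm) or forced onto the demonstrator (over 45 N) (contact force between cover and demo above 45 N or (linear speed of cover above 0.35 m/s and contact force between the fingers and cover below 2 N)).
It fails at once if the foot switch or another thing on the table is shoved more than 30 mm (distance of any of screwdriver, spanner, jar, samplebox, card, mug, wipes, caliper, footswitch from where it was at the start of the episode above 0.03 m).
It also fails if it takes over 69 s, if anything falls off the work surface, if the arm or the gripper's body presses on something with over 40 N, if the wrist force passes 120 N, or if a joint passes its speed limit or range.

## Working session

There is one attempt and no reset: what is moved stays moved. The work goes in short steps, Python scripts to look and compute and a tool call to move; the robot and the scene stay as the last step left them, time stands still between calls to the robot, and variables do not carry over. Pictures are saved under pics/ and viewed, at most 10 in all, crops included, and the job is handed in when it is done.

Besides the shell and the picture viewer there is one more tool, called as name(argument=value, ...), one argument or row to a line, values as JSON. move_arm: Moves the arm, as the interface text tells. Its arguments: {"type":"object","properties":{"steps":{"type":"array"},"grip_force":{"type":"number"}},"required":["steps"]}

```bash
mkdir -p pics; ls; python3 - <<'E'
from rig import env
import cv2,numpy as np
s=env.sense();print({k:np.round(v,3).tolist() for k,v in s.items()},env.grip_depth)
for n in ("side","top"):
    p=env.snapshot(n);cv2.imwrite(f"pics/{n}0.png",p["color"][:,:,::-1])
    print(n,p["fx"],p["fy"],p["cx"],p["cy"],np.round(p["pose"],4).tolist())
    for t in ["demo","demo_seat","sensor","cover_handle","footswitch","hood_lip","pedal_hinge","pedal_pad"]:
        r=env.spot_point(p,t);print(t,[(np.round(q["centre"],1).tolist(),round(q["confidence"],2)) for q in r[:3]])
E
```

```text
pics
{'clock': 0.0, 'joint_pos': [-1.203, 0.418, -0.01, 1.614, 0.005, 1.111, -0.053], 'dq': [0.0, -0.001, -0.002, -0.002, -0.0, 0.001, 0.001], 'effort': [-0.002, -86.445, 0.678, -43.492, 0.019, 0.008, 0.0], 'eef_pos': [0.249, 0.573, 0.231], 'ee_rot': [0.203, 0.979, -0.001, -0.0], 'wrist_force': [0.54, -0.304, -0.921], 'ft_torque': [-0.031, 0.018, -0.001], 'grip_force': 0.0, 'width': 0.086} 0.0187
side 383.8399311011014 383.8399311011014 281.7080668235174 212.7794467921586 [[0.8734, -0.2962, 0.3866, 0.1369], [-0.4871, -0.5278, 0.6959, -0.7483], [-0.0021, -0.7961, -0.6052, 0.7896], [0.0, 0.0, 0.0, 1.0]]
demo [([221.4, 192.8], 0.97), ([296.1, 239.1], 0.63)]
demo_seat []
sensor [([221.0, 172.8], 0.71)]
cover_handle [([345.9, 320.8], 0.85)]
footswitch [([299.1, 255.1], 0.82)]
hood_lip [([293.3, 212.4], 0.59)]
pedal_hinge [([270.9, 252.2], 0.87)]
pedal_pad [([297.7, 240.3], 0.64)]
top 405.2302787135752 405.2302787135752 273.7272741892898 211.39041523254016 [[-0.005, -0.995, 0.1, 0.4825], [-0.9999, 0.0061, 0.0103, -0.0135], [-0.0109, -0.0999, -0.9949, 1.0118], [0.0, 0.0, 0.0, 1.0]]
demo [([121.8, 234.3], 0.92)]
demo_seat [([111.5, 237.5], 0.9)]
sensor [([110.7, 235.6], 0.91), ([284.1, 242.9], 0.33)]
cover_handle [([449.8, 249.9], 0.84)]
footswitch [([286.6, 209.9], 0.74)]
hood_lip [([289.5, 210.7], 0.66)]
pedal_hinge [([281.7, 242.1], 0.75)]
pedal_pad [([289.6, 209.6], 0.7)]
```

View pics/side0.png

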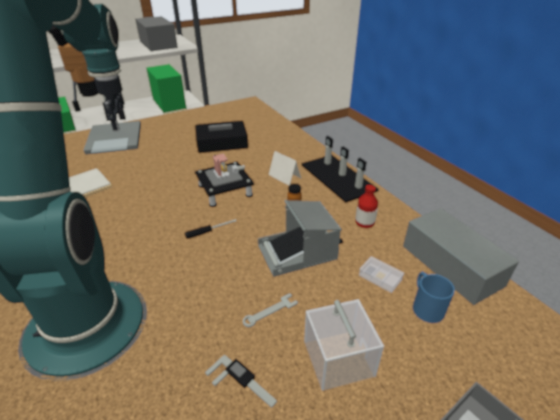

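View pics/top0.png

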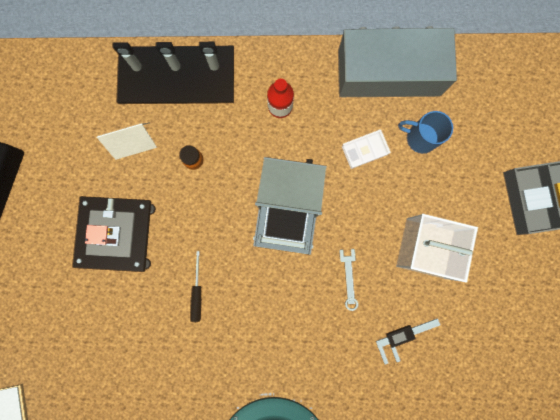

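The side view shows the demonstrator at about (223,178), the foot switch at (300,235) and the cover at (342,340). In the top view they are at (112,235), (288,205) and (440,248), and the coax socket points up the image (world +x). I still need to know which side the notch is on, so I'll compute positions and zoom in on the cover.

```bash
cat > h.py <<'E'
from rig import env
import cv2,numpy as np
from scipy.spatial.transform import Rotation as R
def plane(p,c,z):
    d=p["pose"][:3,:3]@np.array([(c[0]-p["cx"])/p["fx"],(c[1]-p["cy"])/p["fy"],1]);o=p["pose"][:3,3]
    return o+d*(z-o[2])/d[2]
def proj(p,w):
    q=np.linalg.inv(p["pose"])@np.append(w,1);return np.array([p["fx"]*q[0]/q[2]+p["cx"],p["fy"]*q[1]/q[2]+p["cy"]])
E
python3 - <<'E'
from h import *
P={n:env.snapshot(n) for n in("side","top")}
Z=dict(demo=0,demo_seat=.062,sensor=.07,cover_handle=.142,footswitch=0,hood_lip=.152,pedal_hinge=.024,pedal_pad=.055)
for n,p in P.items():
    for t,z in Z.items():
        r=env.spot_point(p,t)
        if r: print(n,t,plane(p,r[0]["centre"],z).round(4),round(r[0]["confidence"],2))
    for t in ["demo","cover_handle","footswitch"]:
        r=env.regions_of(p,t)
        if r:
            m=r[0]["region"].astype(np.uint8);cv2.imwrite(f"pics/m_{n}_{t}.png",m*255);print(n,t,r[0]["bbox"],cv2.minAreaRect(cv2.findNonZero(m)))
a=P["side"]["color"][285:400,290:400];b=P["top"]["color"][200:290,390:490]
f=lambda i:cv2.resize(i,(400,400),interpolation=cv2.INTER_CUBIC)
cv2.imwrite("pics/cov.png",np.hstack([f(a),f(b)])[:,:,::-1])
a=P["top"]["color"][185:280,60:165];b=P["top"]["color"][145:260,240:340]
cv2.imwrite("pics/dem.png",np.hstack([f(a),f(b)])[:,:,::-1])
E
```

```text
side demo [0.5295 0.3666 0.    ] 0.77
side demo_seat [0.5404 0.3907 0.062 ] 0.93
side sensor [0.5274 0.3893 0.07  ] 0.66
side cover_handle [ 0.4891 -0.3749  0.142 ] 0.71
side footswitch [ 0.5845 -0.0406  0.    ] 0.59
side hood_lip [ 0.5667 -0.0305  0.152 ] 0.65
side pedal_hinge [ 0.4987 -0.0326  0.024 ] 0.66
side pedal_pad [ 0.583  -0.0362  0.055 ] 0.61
side demo [224.5, 182.3, 54.8, 57.8] ((224.78895568847656, 177.21920776367188), (49.416175842285156, 52.494903564453125), 74.87599182128906)
side cover_handle [343.4, 345.3, 74.7, 89.8] ((342.63311767578125, 342.0920715332031), (82.49700927734375, 72.2601547241211), 70.20112609863281)
side footswitch [301.5, 238.5, 81.7, 78.0] ((298.06536865234375, 233.07305908203125), (70.69086456298828, 84.10984802246094), 74.74488067626953)
top demo_seat [0.5216 0.3744 0.062 ] 0.95
top sensor [0.5302 0.3785 0.07  ] 0.92
top cover_handle [ 0.4878 -0.3819  0.142 ] 0.9
top footswitch [ 0.5913 -0.0341  0.    ] 0.7
top hood_lip [ 0.5662 -0.032   0.152 ] 0.85
top pedal_hinge [ 0.5086 -0.0225  0.024 ] 0.86
top pedal_pad [ 0.5825 -0.0351  0.055 ] 0.94
top demo [115.2, 234.3, 82.3, 79.4] ((113.70540618896484, 234.15838623046875), (78.05116271972656, 74.78300476074219), 5.013113975524902)
top cover_handle [438.2, 249.8, 80.5, 63.1] ((436.566650390625, 246.647705078125), (72.78986358642578, 60.44134521484375), 10.713123321533203)
top footswitch [290.9, 204.7, 72.7, 94.0] ((288.4024658203125, 204.3780517578125), (64.93374633789062, 92.98335266113281), 6.34019136428833)
```

View pics/cov.png

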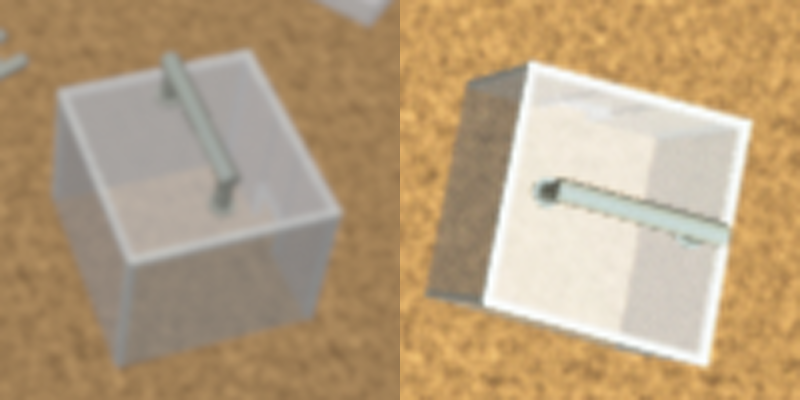

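View pics/dem.png

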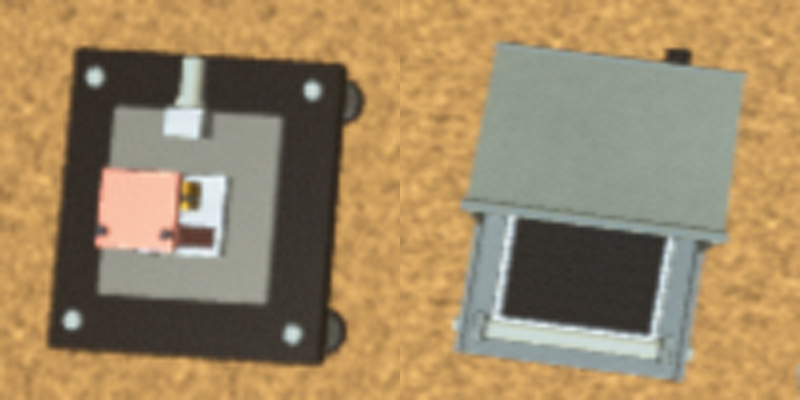

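The notch seems to be in the far wall (world +x): a patch shows at the top edge in the top view and behind the front post in the side view. Next I'll fit poses to image edges in both views and overlay them.

```bash
cat >> h.py <<'E'
from scipy.optimize import minimize
def sq(a,b,z): return [[(-a,-b,z),(a,-b,z),(a,b,z),(-a,b,z),(-a,-b,z)]]
E_={"demo":sq(.085,.085,.062)+sq(.053,.053,.07),
"cover":sq(.062,.062,.112)+[[(-.006,-.046,.142),(-.006,.046,.142)],[(.006,-.046,.142),(.006,.046,.142)]]+[[(s*.062,t*.062,0),(s*.062,t*.062,.112)] for s,t in((-1,1),(-1,-1),(1,-1))]+[[(-.062,.062,0),(-.062,-.062,0),(.062,-.062,0)]],
"footswitch":[[(-.01,-.07,.152),(.1,-.07,.12),(.1,.07,.12),(-.01,.07,.152),(-.01,-.07,.152)],[(-.1,.07,.0),(-.1,-.07,.0),(.1,-.07,0)]]}
def world(q,pts,z0=0):
    c,s=np.cos(q[2]),np.sin(q[2]);P=np.array(pts);return np.c_[q[0]+c*P[:,0]-s*P[:,1],q[1]+s*P[:,0]+c*P[:,1],P[:,2]+z0]
def fit(pics,name,q0,z0=0):
    G=[]
    for p in pics:
        g=np.float32(p["color"]);g=sum(np.hypot(cv2.Sobel(g[:,:,i],5,1,0),cv2.Sobel(g[:,:,i],5,0,1)) for i in range(3));G.append(np.minimum(g,400))
    S=[]
    for l in E_[name]:
        for a,b in zip(l[:-1],l[1:]):
            a,b=np.array(a),np.array(b);n=int(np.linalg.norm(b-a)/.002);S+=[a+(b-a)*t for t in np.linspace(0,1,n)]
    def cost(q,sg):
        t=0
        for p,g in zip(pics,sg):
            u=np.array([proj(p,w) for w in world(q,S,z0)],np.float32);t-=cv2.remap(g,u[None,:,0],u[None,:,1],1).mean()
        return t
    q=np.array(q0,float)
    for sig,st in((4,.015),(2,.006),(1,.002)):
        sg=[cv2.GaussianBlur(g,(0,0),sig) for g in G]
        q=minimize(cost,q,args=(sg,),method="Nelder-Mead",options=dict(initial_simplex=[q,q+[st,0,0],q+[0,st,0],q+[0,0,st*10]],xatol=1e-4,fatol=1e-3)).x
    return q,cost(q,sg)
def draw(p,img,name,q,z0=0,col=(0,0,255)):
    for l in E_[name]: cv2.polylines(img,[np.int32([proj(p,w)*64 for w in world(q,l,z0)])*1],False,col,1,cv2.LINE_AA,6)
E
python3 - <<'E'
from h import *
P=[env.snapshot(n) for n in("top","side")]
im=[p["color"][:,:,::-1].copy() for p in P]; raw=[i.copy() for i in im]
for n,q0 in (("demo",(.525,.378,-.06)),("cover",(.488,-.38,-.2)),("footswitch",(.58,-.034,-.12))):
    for s in ([P[0]],[P[1]],P):
        q,c=fit(s,n,q0);print(n,q.round(4),round(c,1))
    for p,i in zip(P,im): draw(p,i,n,q)
    if n=="cover":
        for sx in(1,-1):
            for p in P: print("notch",sx,[proj(p,w).round(0).tolist() for w in world(q,[(sx*.062,-.015,0),(sx*.062,.015,.034)])])
f=lambda i,w,h:cv2.resize(i,(w,h),interpolation=cv2.INTER_CUBIC)
a=f(im[0][140:300,60:500],800,290); b=f(im[1][280:400,280:400],310,310)
c=cv2.convertScaleAbs(raw[0][200:300,390:490],alpha=1.4,beta=-40);d=im[1][150:280,180:360]
cv2.imwrite("pics/fit.png",np.vstack([a,np.hstack([b,f(c,300,310),f(d,190,310)])]))
E
```

```text
demo [ 0.5286  0.3789 -0.0619] -333.7
demo [ 0.5221  0.3705 -0.0712] -336.6
demo [ 0.5276  0.3784 -0.0659] -623.8
cover [ 0.4915 -0.3779 -0.239 ] -302.4
cover [ 0.4881 -0.3783 -0.2458] -207.1
cover [ 0.4902 -0.3781 -0.2428] -494.9
notch 1 [[436.0, 225.0], [429.0, 222.0]]
notch 1 [[367.0, 357.0], [363.0, 337.0]]
notch -1 [[426.0, 274.0], [419.0, 272.0]]
notch -1 [[315.0, 370.0], [312.0, 349.0]]
footswitch [ 0.5863 -0.0373 -0.1462] -268.5
footswitch [ 0.5816 -0.0318 -0.1939] -190.4
footswitch [ 0.5856 -0.0362 -0.1588] -434.3
```

View pics/fit.png

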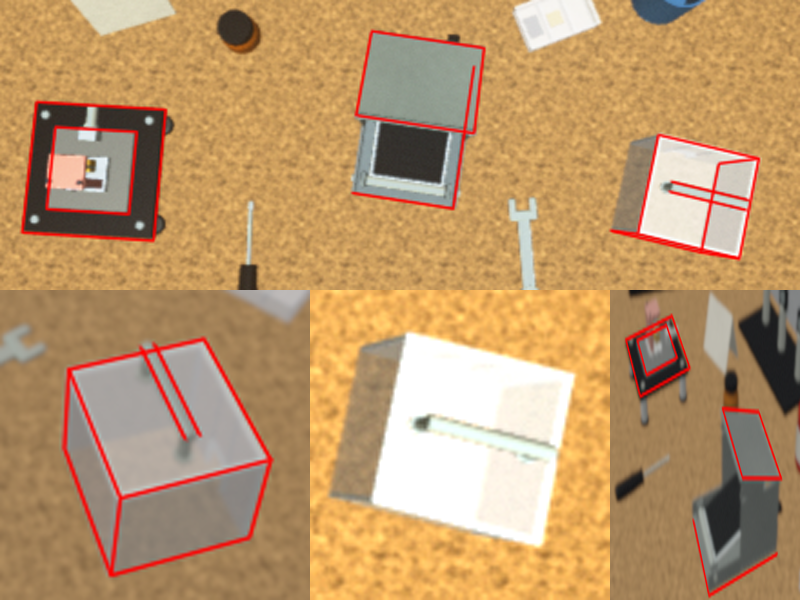

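The overlays match both views, and the notch projection agrees with the patch, so it faces world +x. The demonstrator is at about (0.528, 0.378, -0.064 rad), the cover at (0.490, -0.378, -0.243), and the foot switch at (0.586, -0.036, -0.155).

```bash
cat >> h.py <<'E'
def pose(psi,tilt=0):
    y=np.array([np.cos(psi),np.sin(psi),0]);z=np.array([0,0,-1.]);A=np.c_[np.cross(y,z),y,z]
    return R.from_matrix(A)*R.from_euler("x",tilt)   # tilt>0: see printed z axis
def way(pts,start=None):
    s=env.sense();p=s["eef_pos"];r=R.from_quat(s["ee_rot"])
    print("clock",s["clock"],"F",np.round(s["wrist_force"],1),"w",round(s["width"],4),"q",np.round(s["joint_pos"],2),"p",np.round(p,4),"y",r.as_matrix()[:,1].round(3),"z",r.as_matrix()[:,2].round(3))
    for x,y,z,psi,*t in pts:
        d=r.inv().apply(np.array([x,y,z])-p);q=pose(psi,*t);w=(r.inv()*q).as_rotvec()/np.pi
        print(np.r_[d,w].round(4).tolist());p=np.array([x,y,z]);r=q
E
python3 - <<'E'
from h import *
way([(.44,.33,.30,.6),(.54,.07,.30,.2),(.54,-.2,.30,-.1),(.490,-.378,.25,-.243),(.49,-.378,.123,-.243)])
E
```

```text
clock 2.2 F [-0.9 -0.5 -1. ] w 0.0856 q [-1.2   0.42 -0.01  1.61  0.    1.11 -0.05] p [0.249  0.5732 0.2313] y [ 0.398  0.917 -0.   ] z [ 0. -0. -1.]
[-0.2721, -0.147, -0.0687, -0.0, 0.0, 0.1786]
[-0.2711, -0.0643, 0.0, 0.0, 0.0, 0.1273]
[-0.2646, -0.0536, 0.0, 0.0, 0.0, 0.0955]
[-0.1821, -0.032, 0.05, 0.0, 0.0, 0.0455]
[0.0, 0.0, 0.127, 0.0, 0.0, 0.0]
```

move_arm(
  steps=[
    [-0.07,-0.04,-0.03,0,0,0.045,100],
    [-0.13,-0.07,-0.05,0,0,0.09,100],
    [-0.19,-0.1,-0.07,0,0,0.13,100],
    [-0.24,-0.13,-0.07,0,0,0.17,100],
    [-0.272,-0.147,-0.07,0,0,0.18,100],
  ],
)

```text
clock: 2.82
eef_pos: [0.4367, 0.3339, 0.3017]
ee_rot: [0.47, 0.883, 0.001, 0.0]
wrist_force: [1.3, 2.1, -0.7]
width: 0.0854
grip_force: 0.0
```

move_arm(
  steps=[
    [-0.06,-0.015,0,0,0,0.03,100],
    [-0.12,-0.03,0,0,0,0.06,100],
    [-0.18,-0.045,0,0,0,0.09,100],
    [-0.24,-0.058,0,0,0,0.12,100],
    [-0.271,-0.064,0,0,0,0.127,100],
  ],
)

```text
clock: 3.45
eef_pos: [0.5355, 0.0718, 0.3013]
ee_rot: [0.636, 0.771, 0.0, 0.0]
wrist_force: [-1.2, 1.0, 0.4]
width: 0.0856
grip_force: 0.0
```

move_arm(
  steps=[
    [-0.06,-0.013,0,0,0,0.02,100],
    [-0.12,-0.025,0,0,0,0.045,100],
    [-0.18,-0.037,0,0,0,0.07,100],
    [-0.24,-0.049,0,0,0,0.09,100],
    [-0.265,-0.054,0,0,0,0.095,100],
  ],
)

```text
clock: 4.08
eef_pos: [0.5327, -0.1989, 0.3012]
ee_rot: [0.744, 0.668, -0.0, 0.0]
wrist_force: [-0.0, 1.6, 0.5]
width: 0.0853
grip_force: 0.0
```

```bash
python3 - <<'E'
from h import *
way([(.490,-.378,.22,-.243),(.49,-.378,.123,-.243)])
E
```

```text
clock 4.075 F [-0.   1.6  0.5] w 0.0853 q [-0.22  0.3   0.65  1.69 -0.19  1.22  0.37] p [ 0.5327 -0.1989  0.3012] y [ 0.994 -0.107  0.   ] z [ 0.    -0.001 -1.   ]
[-0.1825, -0.0234, 0.0814, 0.0001, 0.0003, 0.0433]
[0.0, 0.0, 0.097, 0.0, 0.0, 0.0]
```

move_arm(
  steps=[
    [-0.05,-0.006,0.02,0,0,0.01,100],
    [-0.1,-0.012,0.04,0,0,0.02,100],
    [-0.15,-0.019,0.06,0,0,0.03,100],
    [-0.182,-0.023,0.081,0,0,0.043,100],
    [-0.182,-0.023,0.081,0,0,0.043,100],
  ],
)

```text
clock: 4.7
eef_pos: [0.4902, -0.3761, 0.2184]
ee_rot: [0.787, 0.617, -0.001, -0.001]
wrist_force: [0.1, 0.7, 0.7]
width: 0.0854
grip_force: 0.0
```

```bash
python3 - <<'E'
from h import *
P=[env.snapshot(n) for n in("top","side")]
way([(.49,-.378,.123,-.243)])
for s in ([P[1]],P): print(fit(s,"cover",(.49,-.378,-.243)))
im=P[1]["color"][200:400,240:440,::-1].copy();cv2.imwrite("pics/pre.png",cv2.resize(im,(600,600),interpolation=3))
E
```

```text
clock 4.8 F [ 0.4  0.3 -0. ] w 0.0857 q [ 0.1   0.49  0.68  1.66 -0.34  1.11  0.64] p [ 0.4923 -0.3738  0.2199] y [ 0.972 -0.235 -0.   ] z [-0.  0. -1.]
[-0.0047, -0.0012, 0.0969, -0.0001, -0.0, 0.002]
(array([ 0.48814147, -0.3783102 , -0.24596978]), np.float32(-212.44618))
(array([ 0.4902163 , -0.37798607, -0.24303888]), np.float32(-500.26227))
```

View pics/pre.png

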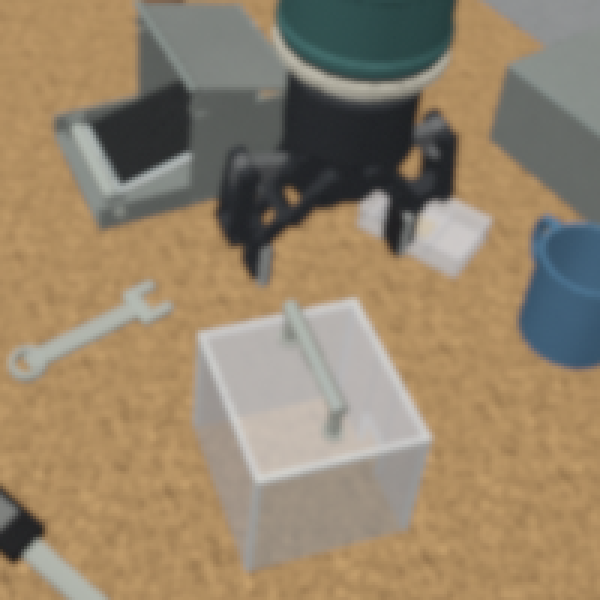

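The open fingers straddle the bar line above the cover, and the spanner, mug and sample box are clear. Descending and closing.

move_arm(
  steps=[
    [-0.0045,-0.001,0.025,0,0,0.002,100],
    [-0.0045,-0.001,0.055,0,0,0.002,100],
    [-0.0045,-0.001,0.085,0,0,0.002,100],
    [-0.0045,-0.001,0.096,0,0,0.002,100],
    [-0.0045,-0.001,0.096,0,0,0.002,50],
  ],
  grip_force=60,
)

```text
clock: 5.42
eef_pos: [0.4906, -0.3776, 0.1244]
ee_rot: [0.787, 0.617, 0.0, 0.0]
wrist_force: [-0.2, 0.5, 0.8]
width: 0.0697
grip_force: 0.0
```

move_arm(
  steps=[
    [0,0,0,0,0,0,30],
    [0,0,0,0,0,0,15],
    [0,0,0,0,0,0,0],
    [0,0,0,0,0,0,0],
    [0,0,0,0,0,0,0],
  ],
)

```text
clock: 6.05
eef_pos: [0.49, -0.3782, 0.1245]
ee_rot: [0.788, 0.616, 0.0, 0.0]
wrist_force: [-3.3, 2.8, 7.2]
width: 0.0099
grip_force: 58.5
```

```bash
python3 - <<'E'
from h import *
way([(.49,-.378,.35,-.243)])
print(env.sense()["grip_force"])
E
```

```text
clock 6.05 F [-3.3  2.8  7.2] w 0.0099 q [ 0.15  0.6   0.62  1.74 -0.42  0.94  0.7 ] p [ 0.49   -0.3782  0.1245] y [ 0.97  -0.241  0.   ] z [ 0.  0. -1.]
[0.0002, -0.0, -0.2255, 0.0, -0.0001, -0.0002]
58.460015058517456
```

Gripped, opening about 10 mm on the bar. Lifting gently.

move_arm(
  steps=[
    [0,0,-0.01,0,0,0,0],
    [0,0,-0.03,0,0,0,0],
    [0,0,-0.06,0,0,0,0],
    [0,0,-0.09,0,0,0,0],
    [0,0,-0.12,0,0,0,0],
  ],
)

```text
clock: 6.68
eef_pos: [0.49, -0.3782, 0.2463]
ee_rot: [0.788, 0.616, 0.0, 0.0]
wrist_force: [0.4, 0.1, -4.6]
width: 0.01
grip_force: 58.6
```

move_arm(
  steps=[
    [0,0,-0.03,0,0,0,0],
    [0,0,-0.06,0,0,0,0],
    [0,0,-0.09,0,0,0,0],
    [0,0,-0.11,0,0,0,0],
    [0,0,-0.11,0,0,0,0],
  ],
)

```text
clock: 7.3
eef_pos: [0.4901, -0.3786, 0.3561]
ee_rot: [0.788, 0.616, 0.001, 0.001]
wrist_force: [-0.7, 0.4, -4.8]
width: 0.0097
grip_force: 58.8
```

```bash
python3 - <<'E'
from h import *
p=env.snapshot("side");t=env.snapshot("top");s=env.sense();z=s["eef_pos"][2]+.0187-.142
print(s["width"],s["grip_force"],"rim z",z,"fit",fit([p,t],"cover",(.49,-.378,-.243),z), fit([p],"cover",(.49,-.378,-.243),z))
way([(.55,-.13,.355,-.18),(.55,.13,.355,-.1),(.528,.378,.355,-.064)])
im=p["color"][:,:,::-1].copy();cv2.imwrite("pics/lift.png",im)
E
```

```text
0.009785221864381964 58.779144287109375 rim z 0.23044772792199877 fit (array([ 0.48991992, -0.37746444, -0.24101681]), np.float32(-473.7245)) (array([ 0.48851416, -0.37788732, -0.23843146]), np.float32(-217.23409))
clock 7.4 F [-1.  -0.4 -4.9] w 0.0098 q [ 0.08  0.39  0.73  1.49 -0.26  1.37  0.58] p [ 0.4898 -0.378   0.3537] y [ 0.971 -0.241 -0.   ] z [-0.  0. -1.]
[0.2552, -0.0014, -0.0012, -0.0, -0.0001, -0.0202]
[0.2558, -0.0465, 0.0, 0.0, 0.0, -0.0255]
[0.2446, -0.0466, 0.0, 0.0, 0.0, -0.0115]
```

View pics/lift.png

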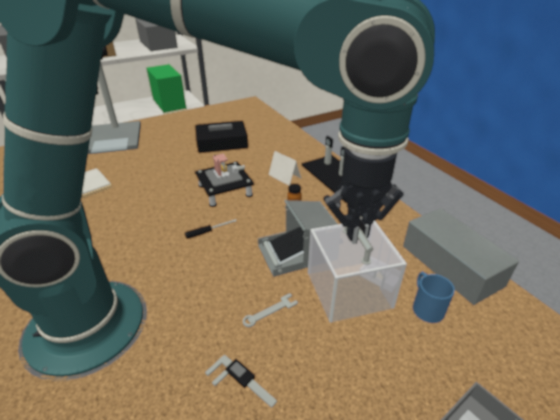

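The cover hangs level in the grip (about (355,270)) and its pose matches the tool to within 1 mm. Carrying it across.

move_arm(
  steps=[
    [0.03,0,0,0,0,-0.003,0],
    [0.09,0,0,0,0,-0.008,0],
    [0.15,0,0,0,0,-0.012,0],
    [0.21,0,0,0,0,-0.016,0],
    [0.255,-0.0015,0,0,0,-0.02,0],
  ],
)

```text
clock: 8.02
eef_pos: [0.5501, -0.1273, 0.353]
ee_rot: [0.767, 0.641, -0.0, -0.001]
wrist_force: [-0.3, -1.4, -4.9]
width: 0.01
grip_force: 58.7
```

move_arm(
  steps=[
    [0.05,-0.008,0,0,0,-0.005,0],
    [0.105,-0.018,0,0,0,-0.01,0],
    [0.16,-0.028,0,0,0,-0.015,0],
    [0.21,-0.038,0,0,0,-0.02,0],
    [0.255,-0.046,0,0,0,-0.025,0],
  ],
)

```text
clock: 8.65
eef_pos: [0.5499, 0.1307, 0.3531]
ee_rot: [0.742, 0.671, -0.001, -0.0]
wrist_force: [0.8, -0.3, -4.5]
width: 0.01
grip_force: 58.7
```

move_arm(
  steps=[
    [0.05,-0.009,0,0,0,-0.003,0],
    [0.105,-0.02,0,0,0,-0.006,0],
    [0.16,-0.031,0,0,0,-0.008,0],
    [0.21,-0.04,0,0,0,-0.01,0],
    [0.244,-0.047,0,0,0,-0.012,0],
  ],
)

```text
clock: 9.28
eef_pos: [0.5275, 0.3787, 0.3524]
ee_rot: [0.729, 0.685, -0.001, -0.0]
wrist_force: [-0.1, -0.4, -3.9]
width: 0.0096
grip_force: 58.7
```

```bash
python3 - <<'E'
from h import *
way([(.528,.378,.355,-.064)])
p=env.snapshot("side");t=env.snapshot("top");s=env.sense();e=s["eef_pos"];z=e[2]+.0187-.142
for P in ([p,t],[t],[p]): print("cover",fit(P,"cover",(e[0],e[1],-.064),z))
for P in ([p,t],[p]):print("demo",fit(P,"demo",(.528,.378,-.064)))
way([(.528,.378,.24,-.064),(.528,.378,.185,-.064)])
im=[]
for q in(p,t):
    i=q["color"][:,:,::-1].copy();im.append(i)
cv2.imwrite("pics/over.png",np.hstack([cv2.resize(im[0][90:230,150:290],(400,400),interpolation=3),cv2.resize(im[1][150:320,20:190],(400,400),interpolation=3)]))
E
```

```text
clock 9.275 F [-0.1 -0.4 -3.9] w 0.0096 q [-0.93  0.4   0.37  1.4  -0.15  1.37 -0.62] p [0.5275 0.3787 0.3524] y [ 0.998 -0.062 -0.002] z [-0.002 -0.001 -1.   ]
[-0.0007, 0.0005, -0.0026, -0.0006, 0.0004, 0.0006]
cover (array([ 0.52606404,  0.38026353, -0.05679424]), np.float32(-534.8194))
cover (array([ 0.52640243,  0.38113746, -0.06005856]), np.float32(-288.47208))
cover (array([ 0.52380011,  0.37480238, -0.03577143]), np.float32(-255.5802))
demo (array([ 0.52742894,  0.37662352, -0.06764753]), np.float32(-589.5538))
demo (array([ 0.52220069,  0.37033742, -0.06856361]), np.float32(-335.94073))
clock 9.375 F [-0.4 -1.1 -4.6] w 0.0103 q [-0.93  0.4   0.37  1.4  -0.15  1.37 -0.62] p [0.5266 0.3806 0.3518] y [ 0.998 -0.059 -0.003] z [-0.003 -0.001 -1.   ]
[-0.0024, 0.0019, 0.1118, -0.0009, 0.0003, 0.0017]
[0.0, 0.0, 0.055, 0.0, 0.0, 0.0]
```

View pics/over.png

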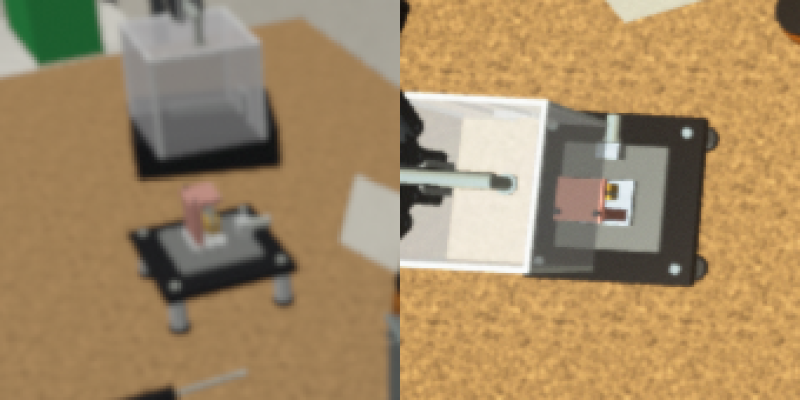

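The cover hovers over the sensor with its pose as expected. The demo fit may be biased by the plate's dark side faces, so I'll refit using only the far edges on the clean first pictures.

```bash
python3 - <<'E'
import h;from h import *
P=[]
for n in("top","side"):
    p=env.snapshot(n);p=dict(p);p["color"]=cv2.imread(f"pics/{n}0.png")[:,:,::-1].copy();P.append(p)
a=.085;b=.053
far=[[(-a,a,.062),(a,a,.062),(a,-a,.062)]]
pl=[[(-b,b,.07),(b,b,.07),(b,-b,.07)]]
bot=[[(-a,a,.048),(-a,-a,.048),(a,-a,.048)]]
for nm,e in(("far+bottom",far+bot),("far+bot+plinthfar",far+bot+pl),("plinth",sq(b,b,.07))):
    E_["demo"]=e
    for s in([P[0]],[P[1]],P): print(nm,fit(s,"demo",(.528,.378,-.064))[0].round(4))
way([(.528,.38,.28,-.064)])
E
```

```text
far+bottom [ 0.5282  0.3799 -0.0594]
far+bottom [ 0.5251  0.3819 -0.061 ]
far+bottom [ 0.5276  0.3801 -0.0628]
far+bot+plinthfar [ 0.5281  0.3799 -0.0611]
far+bot+plinthfar [ 0.5254  0.3821 -0.0658]
far+bot+plinthfar [ 0.5276  0.3801 -0.0633]
plinth [ 0.5286  0.3804 -0.0631]
plinth [ 0.5236  0.376  -0.0675]
plinth [ 0.528   0.3802 -0.0675]
clock 9.475 F [-0.1 -0.9 -3.8] w 0.01 q [-0.93  0.4   0.37  1.4  -0.14  1.37 -0.62] p [0.5283 0.3764 0.3525] y [ 0.998 -0.063 -0.001] z [-0.001 -0.002 -1.   ]
[0.0037, -0.0004, 0.0725, -0.0004, 0.0006, 0.0002]
```

move_arm(
  steps=[
    [0.0015,0,0.02,0,0,0,0],
    [0.0015,0,0.05,0,0,0,0],
    [0.0015,0,0.08,0,0,0,0],
    [0.0015,0,0.11,0,0,0,0],
    [0.0015,0,0.13,0,0,0,0],
  ],
)

```text
clock: 10.1
eef_pos: [0.5287, 0.3761, 0.2222]
ee_rot: [0.73, 0.683, -0.001, 0.0]
wrist_force: [1.0, 0.5, -4.1]
width: 0.0096
grip_force: 58.6
```

```bash
python3 - <<'E'
from h import *
E=[];C=[]
for k in range(4):
    P=[env.snapshot("top"),env.snapshot("side")];s=env.sense();E.append(np.r_[s["eef_pos"],R.from_quat(s["ee_rot"]).as_matrix()[:,1]]);z=E[-1][2]+.0187-.142
    if k%2==0: print(z,[fit(q,"cover",(.528,.38,-.063),z)[0].round(4) for q in(P,P[:1],P[1:])])
print(np.mean(E,0).round(4),np.std(E,0).round(4));way([(.5278,.3801,.185,-.063)])
im=[q["color"][:,:,::-1] for q in P[::-1]]
cv2.imwrite("pics/low.png",np.hstack([cv2.resize(im[0][100:240,150:290],(400,400),interpolation=3),cv2.resize(im[1][150:320,20:190],(400,400),interpolation=3)]))
E
```

```text
0.09826477876605663 [array([ 0.527 ,  0.3759, -0.0364]), array([0.5295, 0.3918, 0.0093]), array([ 0.5224,  0.3684, -0.0743])]
0.10178512809369608 [array([ 0.528 ,  0.3763, -0.0357]), array([ 0.5292,  0.3914, -0.0044]), array([ 0.5245,  0.3732, -0.0758])]
[ 5.289e-01  3.771e-01  2.240e-01  9.979e-01 -6.500e-02 -1.000e-04] [0.0005 0.0007 0.0014 0.     0.0005 0.0015]
clock 10.5 F [ 0.2  0.5 -4.5] w 0.0099 q [-0.92  0.49  0.35  1.56 -0.18  1.12 -0.59] p [0.5291 0.3778 0.2249] y [ 0.998 -0.064  0.001] z [ 0.001  0.001 -1.   ]
[0.0021, -0.0015, 0.0399, 0.0003, -0.0003, -0.0005]
```

View pics/low.png

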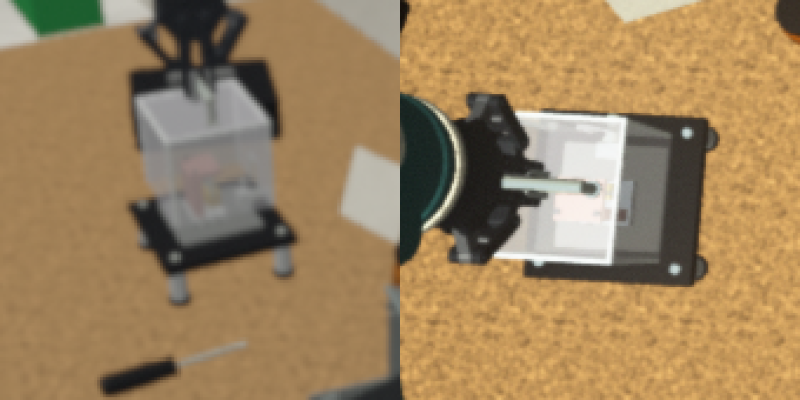

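Pose is consistent with the tool; a 3 mm correction toward +y is needed. Lowering slowly.

move_arm(
  steps=[
    [0.003,-0.0013,0,0,0,0,0],
    [0.003,-0.0013,0.006,0,0,0,0],
    [0.003,-0.0013,0.012,0,0,0,0],
    [0.003,-0.0013,0.018,0,0,0,0],
    [0.003,-0.0013,0.024,0,0,0,0],
  ],
)

```text
clock: 11.12
eef_pos: [0.5276, 0.3808, 0.1993]
ee_rot: [0.729, 0.684, -0.0, 0.0]
wrist_force: [0.4, -0.1, -3.9]
width: 0.0097
grip_force: 58.8
```

```bash
cat >> h.py <<'E'
def avg(n=3):
    L=[]
    for k in range(n): env.snapshot("side");s=env.sense();L.append(np.r_[s["eef_pos"],R.from_quat(s["ee_rot"]).as_matrix()[:,1],s["wrist_force"]])
    print("avg pos,y,F",np.mean(L,0).round(4).tolist())
E
python3 -c "
from h import *
avg(5);way([(.5278,.3801,.185,-.063)])"
```

```text
avg pos,y,F [0.5276, 0.3808, 0.1994, 0.9979, -0.0642, -0.0004, 0.042, -0.3148, -4.789]
clock 11.375 F [ 0.1  0.1 -4. ] w 0.0101 q [-0.92  0.51  0.34  1.58 -0.19  1.08 -0.59] p [0.5278 0.3809 0.2   ] y [ 0.998 -0.064  0.   ] z [ 0.  0. -1.]
[-0.0008, 0.0001, 0.015, 0.0001, -0.0, -0.0004]
```

move_arm(
  steps=[
    [-0.0005,0,0.002,0,0,0,0],
    [-0.0005,0,0.004,0,0,0,0],
    [-0.0005,0,0.006,0,0,0,0],
    [-0.0005,0,0.008,0,0,0,0],
    [-0.0005,0,0.01,0,0,0,0],
  ],
)

```text
clock: 12.0
eef_pos: [0.5276, 0.3804, 0.1897]
ee_rot: [0.729, 0.684, -0.0, 0.0]
wrist_force: [1.5, -0.6, -4.8]
width: 0.0098
grip_force: 58.7
```

move_arm(
  steps=[
    [0,0,0.0005,0,0,0,0],
    [0,0,0.001,0,0,0,0],
    [0,0,0.0015,0,0,0,0],
    [0,0,0.002,0,0,0,0],
    [0,0,0.002,0,0,0,0],
  ],
)

```text
clock: 12.62
eef_pos: [0.5276, 0.3804, 0.1879]
ee_rot: [0.729, 0.684, -0.0, 0.0]
wrist_force: [-0.1, 0.3, -4.1]
width: 0.0098
grip_force: 58.7
```

move_arm(
  steps=[
    [0,0,0.0005,0,0,0,0],
    [0,0,0.001,0,0,0,0],
    [0,0,0.0015,0,0,0,0],
    [0,0,0.0015,0,0,0,0],
    [0,0,0.0015,0,0,0,0],
  ],
)

```text
clock: 13.25
eef_pos: [0.5276, 0.3805, 0.1871]
ee_rot: [0.729, 0.684, 0.0, -0.0]
wrist_force: [-5.2, -2.0, 6.3]
width: 0.0101
grip_force: 60.1
```

The cover has touched down: force rose by about 10 N, and the height matches the table grasp plus 62 mm. Releasing.

move_arm(
  steps=[
    [0,0,0,0,0,0,14],
    [0,0,0,0,0,0,30],
    [0,0,0,0,0,0,60],
    [0,0,0,0,0,0,80],
    [0,0,0,0,0,0,80],
  ],
)

```text
clock: 13.88
eef_pos: [0.5277, 0.3804, 0.1864]
ee_rot: [0.729, 0.684, 0.0, 0.0]
wrist_force: [0.6, 0.1, -0.5]
width: 0.0684
grip_force: 0.0
```

```bash
python3 -c "
from h import *
avg(2);P=[env.snapshot('top'),env.snapshot('side')]
for q in (P,P[:1],P[1:]): print(fit(q,'cover',(.528,.38,-.063),.062))
way([(.5278,.3801,.3,-.063)])"
```

```text
avg pos,y,F [0.5277, 0.3804, 0.1864, 0.9979, -0.0642, 0.0, 0.0831, 0.0431, -0.1514]
(array([ 0.52769256,  0.39226908, -0.06894053]), np.float32(-540.4928))
(array([ 0.52883533,  0.39298711, -0.07853239]), np.float32(-281.08936))
(array([ 0.52359486,  0.38036476, -0.07236966]), np.float32(-282.4249))
clock 14.075 F [-0.1 -0.2  0.2] w 0.0681 q [-0.92  0.52  0.34  1.6  -0.19  1.05 -0.59] p [0.5277 0.3804 0.1864] y [ 0.998 -0.064  0.   ] z [ 0. -0. -1.]
[-0.0003, 0.0001, -0.1136, 0.0, 0.0, -0.0004]
```

move_arm(
  steps=[
    [0,0,-0.01,0,0,0,80],
    [0,0,-0.04,0,0,0,80],
    [0,0,-0.08,0,0,0,80],
    [0,0,-0.12,0,0,0,40],
    [0,0,-0.16,0,0,0,0],
  ],
)

```text
clock: 14.7
eef_pos: [0.5276, 0.3802, 0.3486]
ee_rot: [0.729, 0.684, 0.0, 0.0]
wrist_force: [0.7, 0.3, -0.4]
width: 0.0327
grip_force: 0.0
```

move_arm(
  steps=[
    [-0.05,-0.01,0,0,0,0,0],
    [-0.11,-0.02,0,0,0,0,0],
    [-0.17,-0.03,0,0,0,0,0],
    [-0.23,-0.04,0,0,0,0,0],
    [-0.25,-0.05,0,0,0,0,0],
  ],
)

```text
clock: 15.32
eef_pos: [0.4613, 0.1308, 0.3475]
ee_rot: [0.731, 0.683, 0.001, -0.0]
wrist_force: [0.4, 1.1, -0.7]
width: 0.0003
grip_force: 0.0
```

```bash
python3 - <<'E'
from h import *
P=[env.snapshot('top'),env.snapshot('side')]
for q in (P,P[:1],P[1:]): print(fit(q,'cover',(.528,.38,-.063),.062))
print("fs",[fit(q,'footswitch',(.586,-.036,-.155)) for q in (P[:1],P[1:])])
lip=[[(-.01,-.066,.152),(-.01,.066,.152)],[(.1,-.07,.12),(.1,.07,.12)],[(-.01,.07,.152),(.1,.07,.12)],[(-.01,-.07,.152),(.1,-.07,.12)]]
E_["footswitch"]=lip
print("hood",[fit(q,'footswitch',(.586,-.036,-.155))[0].round(4) for q in (P,P[:1],P[1:])])
for p in P:
    for t,z in (("hood_lip",.152),("pedal_hinge",.024),("pedal_pad",.055)):
        r=env.spot_point(p,t)
        if r: print(t,plane(p,r[0]["centre"],z).round(4),round(r[0]["confidence"],2))
way([])
im=[q["color"][:,:,::-1] for q in P[::-1]]
cv2.imwrite("pics/placed.png",np.vstack([np.hstack([cv2.resize(im[0][100:240,150:290],(400,300),interpolation=3),cv2.resize(im[1][150:320,20:190],(400,300),interpolation=3)]),np.hstack([cv2.resize(im[0][180:290,240:350],(400,300),interpolation=3),cv2.resize(im[1][140:270,230:360],(400,300),interpolation=3)])]))
E
```

```text
(array([ 0.52589865,  0.38062342, -0.05928874]), np.float32(-386.78452))
(array([0.53935101, 0.37709985, 0.02127996]), np.float32(-125.80694))
(array([ 0.5239272 ,  0.38150159, -0.0724258 ]), np.float32(-281.72845))
fs [(array([ 0.58634082, -0.03735105, -0.14589877]), np.float32(-274.19052)), (array([ 0.58170608, -0.03173978, -0.19516639]), np.float32(-191.14392))]
hood [array([ 0.5847, -0.0362, -0.164 ]), array([ 0.5866, -0.0368, -0.1537]), array([ 0.5788, -0.034 , -0.1855])]
hood_lip [ 0.5738 -0.0382  0.152 ] 0.7
pedal_hinge [ 0.5102 -0.0305  0.024 ] 0.85
pedal_pad [ 0.5837 -0.042   0.055 ] 0.85
hood_lip [ 0.5648 -0.0283  0.152 ] 0.85
pedal_hinge [ 0.5104 -0.0253  0.024 ] 0.94
pedal_pad [ 0.5897 -0.0385  0.055 ] 0.64
clock 15.725 F [-0.2  0.4 -0.5] w -0.0001 q [-0.8   0.06  0.47  1.82 -0.03  1.28 -0.38] p [0.4619 0.1351 0.3462] y [ 0.998 -0.063 -0.   ] z [-0.    -0.001 -1.   ]
```

View pics/placed.png

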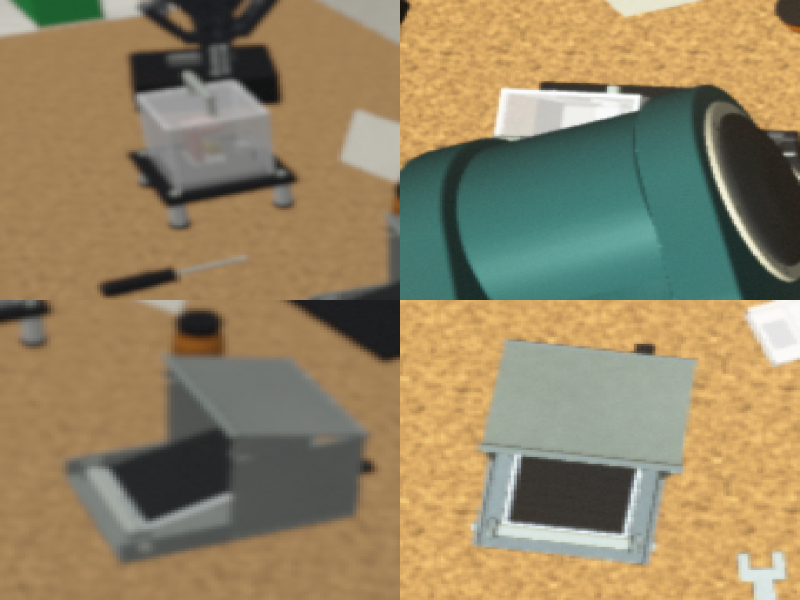

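The cover sits flat on the plate in the side view at (205,110), and the foot switch is unmoved with its opening facing the robot. Next I tilt the shut gripper forward in front of the hood.

```bash
cat >> h.py <<'E'
FS=(.586,-.0368,-.152)
def fs(x,z,t,y=0): w=world(FS,[(x,y,z)])[0];return (*w,FS[2],-t)
E
python3 -c "
from h import *
avg(3);way([fs(-.12,.27,.6),fs(-.12,.2,.8)])"
```

```text
avg pos,y,F [0.4618, 0.1347, 0.3462, 0.998, -0.0633, -0.0003, 0.5583, -0.101, -0.202]
clock 15.875 F [ 0.1 -0.4 -0.6] w 0.0 q [-0.8   0.06  0.47  1.82 -0.03  1.28 -0.38] p [0.4618 0.1346 0.3462] y [ 0.998 -0.064 -0.   ] z [-0.    -0.001 -1.   ]
[-0.1525, 0.0153, 0.0763, -0.1909, -0.0083, 0.0273]
[-0.0, -0.0395, 0.0578, -0.0637, 0.0, 0.0]
```

move_arm(
  steps=[
    [-0.03,0.003,0.01,-0.04,0,0.005,0],
    [-0.07,0.007,0.03,-0.08,-0.003,0.01,0],
    [-0.11,0.011,0.05,-0.12,-0.005,0.017,0],
    [-0.15,0.015,0.07,-0.16,-0.007,0.023,0],
    [-0.152,0.015,0.076,-0.19,-0.008,0.027,0],
  ],
)

```text
clock: 16.5
eef_pos: [0.466, -0.02, 0.2696]
ee_rot: [0.726, 0.622, 0.193, 0.223]
wrist_force: [1.2, -0.7, 0.5]
width: -0.0001
grip_force: 0.0
```

```bash
python3 -c "
from h import *
way([fs(-.07,.2,.8),fs(-.07,.12,.8),fs(0,.085,.8)])"
```

```text
clock 16.5 F [ 1.2 -0.7  0.5] w -0.0001 q [-0.6  -0.25  0.41  2.36  0.61  0.5  -0.79] p [ 0.466  -0.02    0.2696] y [ 0.816 -0.127  0.564] z [ 0.558 -0.084 -0.826]
[0.0015, 0.0029, 0.0863, -0.0638, -0.0003, -0.0008]
[0.0, -0.0574, 0.0557, 0.0, 0.0, 0.0]
[0.0, 0.0237, 0.0746, 0.0, 0.0, 0.0]
```

```bash
python3 -c "
from h import *
way([fs(-.06,.17,.65),fs(-.045,.11,.65),fs(-.005,.078,.65)])"
```

```text
clock 16.5 F [ 1.2 -0.7  0.5] w -0.0001 q [-0.6  -0.25  0.41  2.36  0.61  0.5  -0.79] p [ 0.466  -0.02    0.2696] y [ 0.816 -0.127  0.564] z [ 0.558 -0.084 -0.826]
[0.0014, -0.0057, 0.1167, -0.0161, -0.0003, -0.0008]
[-0.0, -0.0244, 0.0568, 0.0, 0.0, 0.0]
[0.0, 0.0125, 0.0497, 0.0, 0.0, 0.0]
```

move_arm(
  steps=[
    [0,-0.001,0.02,-0.004,0,0,0],
    [0,-0.002,0.05,-0.008,0,0,0],
    [0.001,-0.004,0.08,-0.012,0,0,0],
    [0.001,-0.006,0.11,-0.016,0,0,0],
    [0.001,-0.006,0.117,-0.016,0,-0.001,0],
  ],
)

```text
clock: 17.12
eef_pos: [0.5162, -0.0299, 0.1895]
ee_rot: [0.717, 0.621, 0.195, 0.249]
wrist_force: [-0.3, -0.5, 0.7]
width: -0.0001
grip_force: 0.0
```

move_arm(
  steps=[
    [0,-0.004,0.01,0,0,0,0],
    [0,-0.01,0.025,0,0,0,0],
    [0,-0.017,0.04,0,0,0,0],
    [0,-0.022,0.052,0,0,0,0],
    [0,-0.0245,0.057,0,0,0,0],
  ],
)

```text
clock: 17.75
eef_pos: [0.5301, -0.0345, 0.1289]
ee_rot: [0.718, 0.62, 0.195, 0.249]
wrist_force: [0.3, 0.1, 0.9]
width: -0.0001
grip_force: 0.0
```

```bash
python3 -c "
from h import *
avg(3);way([fs(-.005,.078,.65)])"
```

```text
avg pos,y,F [0.53, -0.0345, 0.1291, 0.7937, -0.1067, 0.5989, 0.1253, 0.0247, -0.3717]
clock 17.9 F [0.5 0.2 0.9] w -0.0002 q [ 0.12  0.22 -0.23  2.38  1.95  0.23 -2.12] p [ 0.5301 -0.0345  0.1295] y [ 0.793 -0.107  0.599] z [ 0.589 -0.115 -0.8  ]
[0.0078, 0.0097, 0.0714, -0.0023, 0.0079, 0.0047]
```

The wrist joint is near its limit (j6 0.23), so I'll use a shallower tilt of 0.5 rad, which still clears the lip by over 10 mm.

```bash
python3 -c "
from h import *
way([fs(-.04,.13,.5),fs(-.012,.075,.5)])"
```

```text
clock 17.9 F [0.5 0.2 0.9] w -0.0002 q [ 0.12  0.22 -0.23  2.38  1.95  0.23 -2.12] p [ 0.5301 -0.0345  0.1295] y [ 0.793 -0.107  0.599] z [ 0.589 -0.115 -0.8  ]
[0.0062, 0.0129, 0.0088, 0.0455, 0.0083, 0.0041]
[-0.0, -0.0018, 0.0617, 0.0, 0.0, 0.0]
```

move_arm(
  steps=[
    [0.001,0.003,0.002,0.01,0.002,0.001,0],
    [0.002,0.006,0.004,0.02,0.004,0.002,0],
    [0.004,0.009,0.006,0.03,0.006,0.003,0],
    [0.006,0.013,0.009,0.045,0.008,0.004,0],
    [0.006,0.013,0.009,0.045,0.008,0.004,0],
  ],
)

```text
clock: 18.52
eef_pos: [0.5474, -0.031, 0.1309]
ee_rot: [0.735, 0.631, 0.162, 0.189]
wrist_force: [0.2, -0.1, -0.0]
width: 0.0002
grip_force: 0.0
```

```bash
python3 -c "
from h import *
avg(3);way([fs(-.04,.13,.5),fs(-.03,.09,.5),fs(-.012,.07,.5)])"
```

```text
avg pos,y,F [0.5467, -0.0312, 0.1304, 0.8659, -0.1328, 0.4822, 0.2854, -0.4429, -0.5718]
clock 18.675 F [-0.3  0.2 -0.4] w 0.0001 q [ 0.31  0.26 -0.41  2.25  0.95  0.25 -1.09] p [ 0.5464 -0.0313  0.1302] y [ 0.866 -0.133  0.482] z [ 0.476 -0.075 -0.876]
[0.0005, -0.0001, 0.0002, 0.001, 0.0005, 0.0]
[0.0, -0.0104, 0.0399, 0.0, 0.0, 0.0]
[-0.0, 0.0062, 0.0262, 0.0, 0.0, 0.0]
```

move_arm(
  steps=[
    [0,-0.002,0.008,0,0,0,0],
    [0,-0.004,0.016,0,0,0,0],
    [0,-0.006,0.024,0,0,0,0],
    [0,-0.008,0.032,0,0,0,0],
    [0,-0.0105,0.04,0,0,0,0],
  ],
)

```text
clock: 19.3
eef_pos: [0.5562, -0.0322, 0.0898]
ee_rot: [0.735, 0.631, 0.162, 0.189]
wrist_force: [0.9, -0.5, -0.1]
width: -0.0003
grip_force: 0.0
```

```bash
python3 -c "
from h import *
avg(3);way([fs(-.012,.07,.5),fs(-.012,.055,.5)])"
```

```text
avg pos,y,F [0.5559, -0.0322, 0.0893, 0.867, -0.1315, 0.4807, -0.7106, 0.2382, -0.4645]
clock 19.45 F [ 0.  -0.1 -0.5] w 0.0001 q [ 0.22  0.35 -0.3   2.25  1.32  0.2  -1.46] p [ 0.556  -0.0322  0.0898] y [ 0.867 -0.132  0.481] z [ 0.475 -0.074 -0.877]
[0.0, 0.0066, 0.0262, 0.0005, 0.0003, 0.0004]
[0.0, -0.0072, 0.0132, 0.0, 0.0, 0.0]
```

```bash
python3 -c "
from h import *
way([fs(-.02,.075,.4),fs(-.02,.065,.4),fs(-.02,.055,.4)])"
```

```text
clock 19.45 F [ 0.  -0.1 -0.5] w 0.0001 q [ 0.22  0.35 -0.3   2.25  1.32  0.2  -1.46] p [ 0.556  -0.0322  0.0898] y [ 0.867 -0.132  0.481] z [ 0.475 -0.074 -0.877]
[0.0, 0.002, 0.0179, 0.0323, 0.0003, 0.0004]
[0.0, -0.0039, 0.0092, 0.0, 0.0, 0.0]
[0.0, -0.0039, 0.0092, 0.0, 0.0, 0.0]
```

move_arm(
  steps=[
    [0,0,0.001,0.015,0,0,0],
    [0,0,0.003,0.032,0,0,0],
    [0,0.001,0.008,0.032,0,0,0],
    [0,0.002,0.013,0.032,0,0,0],
    [0,0.002,0.018,0.032,0,0,0],
  ],
)

```text
clock: 20.08
eef_pos: [0.5663, -0.0341, 0.0754]
ee_rot: [0.743, 0.638, 0.13, 0.152]
wrist_force: [-13.2, 1.7, 12.1]
width: -0.0002
grip_force: 0.0
```

```bash
python3 -c "
from h import *
avg(3);way([fs(-.02,.065,.4),fs(-.02,.055,.4)])"
```

```text
avg pos,y,F [0.5662, -0.0342, 0.075, 0.9098, -0.1388, 0.391, -3.4977, 0.0908, 0.0369]
clock 20.225 F [-4.1 -0.1 -0.3] w 0.0 q [ 0.35  0.43 -0.45  2.16  0.95  0.31 -1.05] p [ 0.5662 -0.0341  0.0751] y [ 0.91  -0.139  0.391] z [ 0.386 -0.061 -0.92 ]
[0.0004, -0.004, 0.0093, 0.0006, 0.0005, 0.0002]
[0.0, -0.0039, 0.0092, 0.0, 0.0, 0.0]
```

A steady -4 N in x suggests the gripper is touching the hood lip, so I back off.

move_arm(
  steps=[
    [0,-0.003,-0.001,0,0,0,0],
    [0,-0.006,-0.002,0,0,0,0],
    [0,-0.009,-0.004,0,0,0,0],
    [0,-0.011,-0.005,0,0,0,0],
    [0,-0.011,-0.005,0,0,0,0],
  ],
)

```text
clock: 20.85
eef_pos: [0.5548, -0.0323, 0.0757]
ee_rot: [0.743, 0.638, 0.13, 0.152]
wrist_force: [0.2, 0.4, -0.3]
width: -0.0004
grip_force: 0.0
```

```bash
python3 - <<'E'
from h import *
avg(3)
P=[env.snapshot('top'),env.snapshot('side')]
E_["footswitch"]=[[(-.1,.07,0),(-.1,-.07,0),(.1,-.07,0)],[(.1,-.07,.12),(.1,.07,.12)],[(-.01,-.07,.152),(.1,-.07,.12)]]
print([fit([q],'footswitch',FS)[0].round(4) for q in P])
for q,n in zip(P,("top","side")):
    o=dict(q);o["color"]=cv2.imread(f"pics/{n}0.png")[:,:,::-1].copy();print("before",n,fit([o],'footswitch',FS)[0].round(4))
way([fs(-.035,.065,.4)])
E
```

```text
avg pos,y,F [0.555, -0.0323, 0.0757, 0.9098, -0.1391, 0.391, -0.0755, 0.6984, 0.1753]
[array([ 0.6275, -0.0514, -0.2126]), array([ 0.5757,  0.0381, -1.9749])]
before top [ 0.5985 -0.0378 -0.4433]
before side [ 0.6061 -0.0282 -0.5926]
clock 21.1 F [ 0.2  0.2 -0. ] w -0.0001 q [ 0.34  0.41 -0.44  2.19  0.96  0.3  -1.07] p [ 0.5549 -0.0323  0.0756] y [ 0.91  -0.139  0.391] z [ 0.386 -0.06  -0.92 ]
[0.0003, -0.0075, 0.0083, 0.0005, 0.0003, 0.0001]
```

move_arm(
  steps=[
    [0,-0.003,0.007,0,0,0,0],
    [0,-0.006,0.0147,0,0,0,0],
    [0,-0.003,0.017,0,0,0,0],
    [0,0.001,0.019,0,0,0,0],
    [0,0.0045,0.0217,0,0,0,0],
  ],
)

```text
clock: 21.72
eef_pos: [0.5673, -0.0341, 0.0576]
ee_rot: [0.743, 0.638, 0.129, 0.152]
wrist_force: [-12.6, 2.2, 9.1]
width: -0.0
grip_force: 0.0
```

```bash
python3 - <<'E'
from h import *
avg(3)
way([fs(-.02,.05,.4)])
E
```

```text
avg pos,y,F [0.5677, -0.0342, 0.0576, 0.9099, -0.1391, 0.3909, -1.7711, 0.249, 0.2114]
clock 21.875 F [-1.  -0.2 -0.2] w 0.0 q [ 0.3   0.46 -0.39  2.17  1.04  0.27 -1.14] p [ 0.5677 -0.0343  0.0576] y [ 0.91  -0.139  0.391] z [ 0.386 -0.06  -0.92 ]
[0.0003, -0.0044, 0.0064, 0.0006, 0.0003, 0.0]
```

Transient forces at the end of both moves suggest the switch may have been nudged, so I'll check its displacement by template matching against the first pictures.

```bash
cat >> h.py <<'E'
def shift(name,pts,h=9,m=8):
    p=env.snapshot(name);a=cv2.imread(f"pics/{name}0.png");b=p["color"][:,:,::-1]
    k=lambda i:cv2.resize(i,None,fx=6,fy=6,interpolation=cv2.INTER_CUBIC)
    for c,r,z in pts:
        t=k(a[r-h:r+h+1,c-h:c+h+1]);s=k(b[r-h-m:r+h+1+m,c-h-m:c+h+1+m].copy())
        M=cv2.matchTemplate(s,t,cv2.TM_CCOEFF_NORMED);_,v,_,l=cv2.minMaxLoc(M);d=np.array(l)/6-m
        print(name,(c,r),"px",d.round(2),"score",round(v,3),"world mm",((plane(p,np.array([c,r])+d,z)-plane(p,(c,r),z))[:2]*1000).round(1))
    return p
E
python3 - <<'E'
from h import *
shift("side",[(273,270,.01),(336,259,.01),(309,232,.152),(338,229,.12),(290,270,.01)])
p=shift("top",[(310,161,.05),(325,165,.12),(263,160,.12),(258,245,.02),(312,248,.02)])
r=env.regions_of(p,"footswitch");print([ (q["bbox"],q["confidence"]) for q in r[:1]])
way([])
E
```

```text
side (273, 270) px [ 5.67 -1.33] score 0.987 world mm [16.4 -3.2]
side (336, 259) px [ 5.17 -1.33] score 0.986 world mm [16.3 -2.8]
side (309, 232) px [ 5.83 -1.33] score 0.998 world mm [16.  -2.9]
side (338, 229) px [ 5.33 -1.17] score 0.993 world mm [15.7 -3.1]
side (290, 270) px [ 6.33 -1.5 ] score 0.992 world mm [18.5 -3.7]
top (310, 161) px [ 1. -7.] score 0.95 world mm [17.2 -2.7]
top (325, 165) px [ 1.5  -7.33] score 0.829 world mm [16.7 -3.6]
top (263, 160) px [ 1.5  -6.83] score 0.905 world mm [15.6 -3.4]
top (258, 245) px [-8. -8.] score 0.298 world mm [19.6 19.6]
top (312, 248) px [ 1.5 -8. ] score 0.36 world mm [19.4 -3.9]
[([291.2, 196.4, 74.6, 97.9], 0.79)]
clock 22.025 F [-0.8 -0.1 -0. ] w -0.0 q [ 0.3   0.46 -0.39  2.17  1.04  0.27 -1.14] p [ 0.5677 -0.0343  0.0577] y [ 0.91  -0.139  0.391] z [ 0.387 -0.06  -0.92 ]
```

The switch has slid 16.5 mm along +x. That is within the 30 mm limit, but the knuckles reach about 60 mm out along the closing axis. I'll retreat and turn the gripper 90° so its narrow side faces the lip.

move_arm(
  steps=[
    [0,-0.01,-0.004,0,0,0,0],
    [0,-0.025,-0.011,0,0,0,0],
    [0,-0.04,-0.017,0,0,0,0],
    [0,-0.04,-0.04,0,0,0,0],
    [0,-0.026,-0.066,0,0,0,0],
  ],
)

```text
clock: 22.65
eef_pos: [0.5164, -0.026, 0.1079]
ee_rot: [0.743, 0.639, 0.129, 0.151]
wrist_force: [-0.1, -0.8, 0.8]
width: 0.0
grip_force: 0.0
```

move_arm(
  steps=[
    [0,0,0,0,0,0.05,0],
    [0,0,0,0,0,0.1,0],
    [0,0,0,0,0,0.15,0],
    [0,0,0,0,0,0.2,0],
    [0,0,0,0,0,0.25,0],
  ],
)

```text
clock: 23.28
eef_pos: [0.5176, -0.0266, 0.108]
ee_rot: [0.932, 0.303, 0.178, 0.09]
wrist_force: [-0.1, 0.2, -0.3]
width: -0.0003
grip_force: 0.0
```

move_arm(
  steps=[
    [0,0,0,0,0,0.05,0],
    [0,0,0,0,0,0.1,0],
    [0,0,0,0,0,0.15,0],
    [0,0,0,0,0,0.2,0],
    [0,0,0,0,0,0.25,0],
  ],
)

```text
clock: 23.9
eef_pos: [0.5175, -0.0266, 0.108]
ee_rot: [0.977, -0.077, 0.199, 0.015]
wrist_force: [-0.4, -0.1, 0.3]
width: 0.0002
grip_force: 0.0
```

```bash
cat >> h.py <<'E'
FS=(.6025,-.0400,-.152)
def way2(pts):  # rows (xlocal, z, tilt), tool x along +-f, closing axis lateral; psi by nearest
    s=env.sense();p=s["eef_pos"];r=R.from_quat(s["ee_rot"]);f=np.array([np.cos(FS[2]),np.sin(FS[2]),0])
    l=np.linalg.inv(np.c_[f[:2],[-f[1],f[0]]])@(p[:2]-np.array(FS[:2]))
    print("clock",s["clock"],"F",np.round(s["wrist_force"],1),"q",np.round(s["joint_pos"],2),"p",np.round(p,4),"local",l.round(4),"x",r.as_matrix()[:,0].round(3),"z",r.as_matrix()[:,2].round(3))
    for xl,z,t in pts:
        w=world(FS,[(xl,0,z)])[0];zz=f*np.sin(t)-np.array([0,0,np.cos(t)]);lat=np.array([-f[1],f[0],0]);lat*=np.sign(lat@r.as_matrix()[:,1])
        q=R.from_matrix(np.c_[np.cross(lat,zz),lat,zz]);print(np.r_[r.inv().apply(w-p),(r.inv()*q).as_rotvec()/np.pi].round(4).tolist());p,r=w,q
E
python3 - <<'E'
from h import *
avg(3);shift("side",[(309,232,.152),(338,229,.12)])
way2([(-.045,.11,.42),(-.04,.07,.42),(-.02,.058,.42)])
E
```

```text
avg pos,y,F [0.5177, -0.0265, 0.108, -0.1553, -0.9879, -0.0005, -0.0846, 0.0737, 0.1042]
side (309, 232) px [ 5.83 -1.33] score 0.998 world mm [16.  -2.9]
side (338, 229) px [ 5.33 -1.17] score 0.993 world mm [15.7 -3.1]
clock 24.1 F [-0.1  0.7 -0.1] q [ 0.13  0.26 -0.2   2.27  0.55  0.26 -2.28] p [ 0.5178 -0.0264  0.108 ] local [-0.0857  0.0006] x [ 0.91  -0.135  0.391] z [ 0.386 -0.06  -0.92 ]
[0.0383, 0.0008, 0.0141, 0.0003, 0.0058, 0.0015]
[-0.0117, 0.0, 0.0386, 0.0, 0.0, 0.0]
[0.0134, -0.0, 0.0191, 0.0, 0.0, 0.0]
```

j7 is near its limit, so I'll turn 180° the other way. The geometry is the same.

move_arm(
  steps=[
    [0,0,0,0,0,-0.055,0],
    [0,0,0,0,0,-0.11,0],
    [0,0,0,0,0,-0.165,0],
    [0,0,0,0,0,-0.22,0],
    [0,0,0,0,0,-0.25,0],
  ],
)

```text
clock: 24.72
eef_pos: [0.518, -0.0268, 0.108]
ee_rot: [0.93, 0.309, 0.177, 0.091]
wrist_force: [-0.8, -0.1, -0.6]
width: -0.0001
grip_force: 0.0
```

move_arm(
  steps=[
    [0,0,0,0,0,-0.055,0],
    [0,0,0,0,0,-0.11,0],
    [0,0,0,0,0,-0.165,0],
    [0,0,0,0,0,-0.22,0],
    [0,0,0,0,0,-0.25,0],
  ],
)

```text
clock: 25.35
eef_pos: [0.518, -0.0268, 0.108]
ee_rot: [0.741, 0.641, 0.129, 0.152]
wrist_force: [1.1, 0.4, -0.4]
width: 0.0003
grip_force: 0.0
```

move_arm(
  steps=[
    [0,0,0,0,0,-0.055,0],
    [0,0,0,0,0,-0.11,0],
    [0,0,0,0,0,-0.165,0],
    [0,0,0,0,0,-0.22,0],
    [0,0,0,0,0,-0.25,0],
  ],
)

```text
clock: 25.98
eef_pos: [0.5181, -0.0268, 0.108]
ee_rot: [0.439, 0.876, 0.061, 0.19]
wrist_force: [0.6, -0.6, -0.6]
width: 0.0
grip_force: 0.0
```

move_arm(
  steps=[
    [0,0,0,0,0,-0.055,0],
    [0,0,0,0,0,-0.11,0],
    [0,0,0,0,0,-0.165,0],
    [0,0,0,0,0,-0.22,0],
    [0,0,0,0,0,-0.25,0],
  ],
)

```text
clock: 26.6
eef_pos: [0.5181, -0.0268, 0.1081]
ee_rot: [0.071, 0.977, -0.016, 0.199]
wrist_force: [-1.0, -0.0, 0.3]
width: -0.0001
grip_force: 0.0
```

```bash
python3 - <<'E'
from h import *
way2([(-.045,.11,.42),(-.04,.07,.42),(-.02,.058,.42)])
E
```

```text
clock 26.6 F [-1.  -0.   0.3] q [ 0.74  0.38 -0.9   2.25  1.06  0.44  0.43] p [ 0.5181 -0.0268  0.1081] local [-0.0854  0.0002] x [-0.911  0.131 -0.391] z [ 0.387 -0.06  -0.92 ]
[-0.038, -0.0005, 0.014, -0.0003, -0.0057, 0.0026]
[0.0117, -0.0, 0.0386, 0.0, 0.0, 0.0]
[-0.0134, 0.0, 0.0191, 0.0, 0.0, 0.0]
```

move_arm(
  steps=[
    [-0.005,0,0.004,0,-0.006,0,0],
    [-0.013,0,0.007,0,-0.012,0.001,0],
    [-0.022,0,0.01,0,-0.019,0.002,0],
    [-0.03,0,0.012,0,-0.019,0.002,0],
    [-0.038,0,0.014,0,-0.019,0.002,0],
  ],
)

```text
clock: 27.22
eef_pos: [0.5586, -0.0328, 0.1101]
ee_rot: [0.076, 0.971, -0.017, 0.228]
wrist_force: [0.4, 1.0, 0.3]
width: -0.0
grip_force: 0.0
```

```bash
python3 - <<'E'
from h import *
avg(2);way2([(-.04,.07,.46),(-.025,.06,.46),(-.02,.052,.46)])
E
```

```text
avg pos,y,F [0.5593, -0.033, 0.1103, 0.1567, 0.9876, 0.0017, 0.1647, 0.017, 0.3783]
clock 27.325 F [-0.3  0.4 -0. ] q [ 0.67  0.42 -0.82  2.2   1.18  0.42  0.32] p [ 0.5591 -0.0329  0.1102] local [-0.044   0.0004] x [-0.884  0.141 -0.445] z [ 0.44  -0.068 -0.895]
[0.0143, -0.0005, 0.0378, -0.0003, 0.0005, -0.0019]
[-0.009, -0.0, 0.0156, 0.0, 0.0, 0.0]
[-0.0009, 0.0, 0.0094, 0.0, 0.0, 0.0]
```

move_arm(
  steps=[
    [0.005,0,0.013,0,0,0,0],
    [0.01,0,0.026,0,0,0,0],
    [0.0143,0,0.038,0,0,0,0],
    [0.01,0,0.046,0,0,0,0],
    [0.0053,0,0.0534,0,0,0,0],
  ],
)

```text
clock: 27.95
eef_pos: [0.5777, -0.0357, 0.0598]
ee_rot: [0.077, 0.97, -0.017, 0.228]
wrist_force: [0.2, -0.0, -0.0]
width: -0.0002
grip_force: 0.0
```

```bash
python3 - <<'E'
from h import *
avg(2);shift("side",[(309,232,.152),(338,229,.12)]);way2([(-.012,.06,.46),(-.012,.05,.46),(-.012,.04,.46)])
E
```

```text
avg pos,y,F [0.5781, -0.036, 0.0596, 0.1575, 0.9875, 0.0019, 0.1185, -0.529, 0.4934]
side (309, 232) px [ 5.83 -1.33] score 0.998 world mm [16.  -2.9]
side (338, 229) px [ 5.33 -1.17] score 0.993 world mm [15.7 -3.1]
clock 28.1 F [0.6 0.1 0. ] q [ 0.55  0.53 -0.69  2.18  1.45  0.39  0.08] p [ 0.5774 -0.0357  0.0598] local [-0.0255  0.0004] x [-0.884  0.142 -0.445] z [ 0.44  -0.068 -0.895]
[-0.0121, -0.0003, 0.0058, -0.0003, 0.0004, -0.002]
[0.0044, 0.0, 0.009, 0.0, 0.0, 0.0]
[0.0044, 0.0, 0.009, 0.0, 0.0, 0.0]
```

move_arm(
  steps=[
    [-0.0005,0,0.002,0,0,0,0],
    [-0.001,0,0.004,0,0,0,0],
    [-0.0015,0,0.006,0,0,0,0],
    [-0.0018,0,0.008,0,0,0,0],
    [-0.0018,0,0.0087,0,0,0,0],
  ],
)

```text
clock: 28.72
eef_pos: [0.5824, -0.0365, 0.0527]
ee_rot: [0.077, 0.97, -0.017, 0.228]
wrist_force: [-0.3, 0.5, -0.2]
width: 0.0003
grip_force: 0.0
```

```bash
python3 - <<'E'
from h import *
avg(2);way2([])
E
```

```text
avg pos,y,F [0.5824, -0.0365, 0.0527, 0.157, 0.9876, 0.0016, -0.2468, -0.088, -0.0764]
clock 28.825 F [-0.1  0.2  1. ] q [ 0.54  0.55 -0.68  2.17  1.48  0.4   0.06] p [ 0.5824 -0.0365  0.0527] local [-0.0204  0.0004] x [-0.884  0.141 -0.445] z [ 0.44  -0.068 -0.896]
```

move_arm(
  steps=[
    [0.0005,0,0.0015,0,0,0,0],
    [0.001,0,0.003,0,0,0,0],
    [0.0015,0,0.0045,0,0,0,0],
    [0.002,0,0.006,0,0,0,0],
    [0.0027,0,0.0076,0,0,0,0],
  ],
)

```text
clock: 29.45
eef_pos: [0.5844, -0.0368, 0.0456]
ee_rot: [0.077, 0.97, -0.017, 0.229]
wrist_force: [1.3, -0.9, 12.2]
width: -0.0002
grip_force: 6.2
```

```bash
python3 - <<'E'
from h import *
avg(2);shift("side",[(309,232,.152),(338,229,.12)]);way2([])
E
```

```text
avg pos,y,F [0.5845, -0.0368, 0.0456, 0.1571, 0.9876, 0.0014, -0.1263, -0.8299, 11.398]
side (309, 232) px [ 5.83 -1.17] score 0.998 world mm [15.7 -3.4]
side (338, 229) px [ 5.33 -1.17] score 0.993 world mm [15.7 -3.1]
clock 29.6 F [-0.   0.2 12.2] q [ 0.53  0.57 -0.67  2.17  1.53  0.4   0.02] p [ 0.5845 -0.0368  0.0456] local [-0.0183  0.0005] x [-0.883  0.141 -0.447] z [ 0.442 -0.069 -0.895]
```

Pedal contact, 12 N and nearly vertical. Continuing down.

move_arm(
  steps=[
    [0.0004,0,0.0012,0,0,0,0],
    [0.0008,0,0.0024,0,0,0,0],
    [0.0012,0,0.0036,0,0,0,0],
    [0.0016,0,0.0046,0,0,0,0],
    [0.002,0,0.0056,0,0,0,0],
  ],
)

```text
clock: 30.22
eef_pos: [0.5858, -0.037, 0.0403]
ee_rot: [0.077, 0.97, -0.018, 0.23]
wrist_force: [2.4, -1.1, 15.7]
width: 0.0002
grip_force: 7.8
```

move_arm(
  steps=[
    [0.0003,0,0.0006,0,0,0,0],
    [0.0005,0,0.0012,0,0,0,0],
    [0.0008,0,0.0018,0,0,0,0],
    [0.001,0,0.0022,0,0,0,0],
    [0.001,0,0.0022,0,0,0,0],
  ],
)

```text
clock: 30.85
eef_pos: [0.5863, -0.037, 0.0381]
ee_rot: [0.077, 0.97, -0.018, 0.23]
wrist_force: [3.1, -1.7, 16.9]
width: -0.0002
grip_force: 8.2
```

move_arm(
  steps=[
    [0.0003,0,0.0006,0,0,0,0],
    [0.0005,0,0.0012,0,0,0,0],
    [0.0008,0,0.0018,0,0,0,0],
    [0.0009,0,0.002,0,0,0,0],
    [0.0009,0,0.002,0,0,0,0],
  ],
)

```text
clock: 31.48
eef_pos: [0.5866, -0.0371, 0.0362]
ee_rot: [0.077, 0.97, -0.018, 0.23]
wrist_force: [1.5, -1.5, 22.6]
width: -0.0001
grip_force: 10.9
```

move_arm(
  steps=[
    [0.0001,0,0.0003,0,0,0,0],
    [0.0002,0,0.0006,0,0,0,0],
    [0.0003,0,0.0009,0,0,0,0],
    [0.0003,0,0.0009,0,0,0,0],
    [0.0003,0,0.0009,0,0,0,0],
  ],
)

```text
clock: 32.1
eef_pos: [0.5868, -0.0371, 0.0359]
ee_rot: [0.077, 0.97, -0.018, 0.231]
wrist_force: [-7.8, -1.5, 37.6]
width: 0.0004
grip_force: 19.0
```

On the stop: force climbed steeply to 38 N while z barely moved. Holding.

move_arm(
  steps=[
    [0,0,0,0,0,0,0],
    [0,0,0,0,0,0,0],
    [0,0,0,0,0,0,0],
    [0,0,0,0,0,0,0],
    [0,0,0,0,0,0,0],
  ],
)

```text
clock: 32.72
eef_pos: [0.5868, -0.0371, 0.0359]
ee_rot: [0.077, 0.97, -0.018, 0.231]
wrist_force: [-6.6, -2.1, 38.3]
width: -0.0002
grip_force: 19.0
```

move_arm(
  steps=[
    [0,0,0,0,0,0,0],
    [0,0,0,0,0,0,0],
    [0,0,0,0,0,0,0],
    [0,0,0,0,0,0,0],
    [0,0,0,0,0,0,0],
  ],
)

```text
clock: 33.35
eef_pos: [0.5868, -0.0371, 0.0359]
ee_rot: [0.077, 0.97, -0.018, 0.231]
wrist_force: [-6.6, -2.3, 38.1]
width: -0.0001
grip_force: 19.0
```

move_arm(
  steps=[
    [-0.0015,0,-0.003,0,0,0,0],
    [-0.003,0,-0.006,0,0,0,0],
    [-0.005,0,-0.01,0,0,0,0],
    [-0.006,0,-0.014,0,0,0,0],
    [-0.0065,0,-0.018,0,0,0,0],
  ],
)

```text
clock: 33.98
eef_pos: [0.5821, -0.0365, 0.0525]
ee_rot: [0.077, 0.97, -0.017, 0.228]
wrist_force: [-0.0, 0.1, 0.2]
width: 0.0001
grip_force: 0.0
```

```bash
python3 - <<'E'
from h import *
avg(2);shift("side",[(309,232,.152),(338,229,.12)]);way2([(-.05,.075,.46),(-.09,.16,.46)])
E
```

```text
avg pos,y,F [0.5822, -0.0365, 0.0527, 0.157, 0.9876, 0.0015, 0.0242, 0.2504, 0.0107]
side (309, 232) px [ 5.83 -1.33] score 0.998 world mm [16.  -2.9]
side (338, 229) px [ 5.33 -1.17] score 0.993 world mm [15.7 -3.1]
clock 34.125 F [ 0.2  0.2 -0. ] q [ 0.54  0.55 -0.68  2.17  1.48  0.39  0.05] p [ 0.5822 -0.0365  0.0524] local [-0.0206  0.0004] x [-0.884  0.141 -0.445] z [ 0.44  -0.069 -0.895]
[0.0163, -0.0005, -0.0333, -0.0004, 0.0005, -0.0019]
[-0.0019, 0.0, -0.0939, 0.0, 0.0, 0.0]
```

move_arm(
  steps=[
    [0.005,0,-0.01,0,0,0,0],
    [0.011,0,-0.022,0,0,0,0],
    [0.016,0,-0.034,0,0,0,0],
    [0.016,0,-0.06,0,0,0,0],
    [0.015,0,-0.1,0,0,0,0],
  ],
)

```text
clock: 34.75
eef_pos: [0.5236, -0.027, 0.1355]
ee_rot: [0.076, 0.971, -0.017, 0.227]
wrist_force: [-0.1, -0.7, 1.8]
width: -0.0003
grip_force: 0.0
```

```bash
python3 - <<'E'
from h import *
avg(2)
P=[env.snapshot('top'),env.snapshot('side')]
for q in (P,P[:1],P[1:]): print(fit(q,'cover',(.528,.38,-.063),.062))
shift("side",[(309,232,.152),(338,229,.12),(280,252,.03),(297,196,.04),(212,229,.01),(270,310,.01),(380,273,.02)])
E
```

```text
avg pos,y,F [0.5235, -0.0266, 0.1384, 0.1567, 0.9876, 0.001, 2.9601, 2.3085, 1.8303]
(array([ 0.52678593,  0.37916405, -0.05869803]), np.float32(-451.29053))
(array([ 0.52692174,  0.37935384, -0.05830106]), np.float32(-312.0023))
(array([ 0.56780198,  0.35756745, -0.19507918]), np.float32(-218.50781))
side (309, 232) px [ 5.83 -1.33] score 0.998 world mm [16.  -2.9]
side (338, 229) px [ 5.33 -1.17] score 0.993 world mm [15.7 -3.1]
side (280, 252) px [ 5.5  -1.33] score 0.998 world mm [16.6 -2.9]
side (297, 196) px [ 0.  -0.5] score 0.973 world mm [1.5 2.6]
side (212, 229) px [0. 0.] score 1.0 world mm [0. 0.]
side (270, 310) px [0. 0.] score 0.999 world mm [0. 0.]
side (380, 273) px [0. 0.] score 0.996 world mm [0. 0.]
```

move_arm(
  steps=[
    [0,0,-0.02,0,0,0,0],
    [0,0,-0.04,0,0,0,0],
    [0,0,-0.06,0,0,0,0],
    [0,0,-0.06,0,0,0,0],
    [0,0,-0.06,0,0,0,0],
  ],
)

```text
clock: 35.62
eef_pos: [0.4985, -0.0238, 0.1882]
ee_rot: [0.077, 0.971, -0.017, 0.228]
wrist_force: [-0.3, -0.2, 0.2]
width: 0.0001
grip_force: 0.0
```

```bash
python3 - <<'E'
from h import *
avg(4);shift("side",[(280,252,.03)]);way2([])
P=[env.snapshot('side')];print(fit(P,'cover',(.527,.3795,-.06),.062))
E
```

```text
avg pos,y,F [0.4985, -0.0232, 0.1883, 0.1567, 0.9876, 0.0022, 0.0174, -0.0916, 0.0486]
side (280, 252) px [ 5.5  -1.33] score 0.998 world mm [16.6 -2.9]
clock 35.875 F [ 0.7  0.8 -0.6] q [ 1.01  0.15 -1.14  2.26  0.61  0.43  0.81] p [ 0.4985 -0.023   0.1885] local [-0.1054  0.0011] x [-0.885  0.141 -0.444] z [ 0.439 -0.068 -0.896]
(array([0.52302143, 0.33412156, 0.0563553 ]), np.float32(-207.80513))
```

```bash
python3 - <<'E'
from h import *
print(fit([env.snapshot('top')],'cover',(.527,.3795,-.06),.062))
print(env.finish_job())
E
```

```text
(array([ 0.52691767,  0.37945133, -0.05704941]), np.float32(-313.3043))
the job is handed in; nothing more can be done
None
```

The job is handed in: the cover is seated over the sensor within about 2 mm of centre, and the pedal was held on its stop at about 38 N for over a second, then released. On the approach I knocked the foot switch about 16 mm along the table (limit 30 mm), and the verdict was not shown.

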